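# Set casting rings on their crucible formers

### The arm

A 6-joint arm with a two-finger parallel gripper is mounted at the origin on the work surface. World frame = base frame: x ahead of the robot, y to its left, z up, the work surface at z = 0. Lengths are in m, angles in rad, forces in N, time in s.
With the tool pointing down it reaches from about 0.3 to 0.875 m from the base axis. Payload 4.2 kg.
Tool frame: the origin (TCP) lies where the fingers leave the gripper's body, on its centre line; the fingertips stand 73 mm ahead of it and the grasp point (between the pads) lies 54 mm ahead of it; z points along the fingers, y is the line along which they close (so a half turn about z gives the same grasp; the last joint's range is limited). The gripper opens to 85 mm and grips with 20 to 120 N. Pads are 22 mm wide; open, the fingers measure 114 mm over their backs; the gripper's body (76 mm by 85 mm) begins 54 mm behind the grasp point. The pads swing forward as they close: fully open they stand 13 mm farther back than shut.
Start: joints at [-1.307, 0.32, 1.565, -0, 1.257, -0.02], TCP at [0.161, -0.552, 0.304] pointing down, gripper open.
Joint ranges: [-3.11, 3.11], [-0.84, 2.01], [0.21, 2.61], [-1.34, 4.49], [0.05, 2.63], [-2.56, 2.56]. Speed limits (rad/s): [2.57, 2.57, 3.14, 3.14, 3.14, 3.14].

### API

Orientations are given as a unit quaternion [x, y, z, w].
In Python, from bench import readout, capture, camera_params, robot gives the robot as it stands. The module is installed in compiled form; this text tells all that it offers.
- The arm moves only by the shell command python3 -m handwheel 'ROWS' [FORCE]. ROWS is JSON, a list of rows, each an object with "claw": the closure, from -1 (fully open) to 1 (shut); "offset": the shift along the tool's x, y, z as a fraction of full scale, a list of three; "spin": the turn about the tool's z as a fraction of full scale. A call has 1 to 8 rows; each row shifts and turns the commanded pose from where the row before left it, along the tool's axes as they then stand; what a row does not reach is not made up. Full scale, the value 1, is 0.3 m for a shift and pi/4 rad for a turn. A row lasts 1/8 s, in which the tool goes at most 62.5 mm and 10.7 degrees, less where a joint would pass 70% of its speed; a pose out of reach is approached as far as the arm can. A call with a number of a shift or a turn outside -1 to 1 is refused whole. A call with a gripper value outside its range is refused whole. The fingers move at their own pace and stop on an object; FORCE is the grip in N (left out, the last holds). Time passes only in rows, so rows that do not move let the fingers close. It gives the time, the measured TCP pose, the force, the opening and the grip force at its end, in the units of the state.
- readout.read_state(): the state, without advancing time (a new reading comes with each control period).
- capture(name): name is "scene" or "side" or "wrist"; returns (picture, depth): 480x640x3 uint8, red, green, blue; 480x640 float32, m along the optical axis (not along the pixel's ray), 0 where there is no reading.
- camera_params(name): a dict with "fovy" (degrees; the focal length in pixels is half the picture's height over the tangent of half this angle, whatever the lens; pixels are square), "cx", "cy" (the principal point, pixels), "extrinsics" (4x4, takes a point from camera to world coordinates); the wrist camera has in their place "mount" (4x4, takes a point from camera to tool coordinates, whose origin is the TCP and whose axes are the flange's). Camera axes: x right, y down, z forward; pixel columns grow to the right and rows downward; lengths in m; the calibration is good to about 2 mm. The wrist camera is an equidistant fisheye: a pixel r from the principal point sees the ray r / f radians off the axis. A picture is of the moment at which its call begins: read the wrist's pose just before it. camera_params takes no time and is no camera call.
- robot.close_job(): hands the job in; it is judged then, once.
The state is a dict: "t": time; "joints": joint angles; "joint_velocities": joint speeds; "joint_torque": joint torques, N m; "tool_pos": TCP position; "ee_rot": TCP orientation; "contact_force": force on the tool from outside, world axes, zero at the start; "torque": the same for the moment, N m; "width": opening from 0.0 (shut) to 1.0 (fully open); "grasp_force": force on a finger pad.
Only numpy, scipy, OpenCV 4.12 (cv2) and the standard library are available. Lean on these libraries where they do the work, as an engineer would, in place of code of your own. Each camera call takes 0.05 s, during which the arm holds its last target. There are 200 camera calls.

### The job

Get the wax patterns ready for investing: stand each of the four steel casting rings upright and flat on the crucible former of its own size (the one whose white circle matches it), centred around the wax pattern. Set the rings down gently rather than dropping them, and leave the dropper bottle and the plaster cast where they are.

Things in the scene. Friction and masses are not known exactly. Their poses are not given: they have to be found in the camera images.
- ring_small: smallest of four plain steel casting rings: an upright open tube, outside diameter 32 mm, height 30 mm, wall 2.5 mm, 60 g give or take a quarter. Loose, stands on the bench. Origin: centre of its underside; z up along its axis.
- ring_medium: second smallest of four plain steel casting rings: an upright open tube, outside diameter 43 mm, height 42 mm, wall 2.5 mm, 100 g give or take a quarter. Loose, stands on the bench. Origin: centre of its underside; z up along its axis.
- ring_large: second largest of four plain steel casting rings: an upright open tube, outside diameter 54 mm, height 54 mm, wall 2.5 mm, 150 g give or take a quarter. Loose, stands on the bench. Origin: centre of its underside; z up along its axis.
- ring_largest: largest of four plain steel casting rings: an upright open tube, outside diameter 66 mm, height 66 mm, wall 2.5 mm, 220 g give or take a quarter. Loose, stands on the bench. Origin: centre of its underside; z up along its axis.
- former_small: crucible former for the 32 mm ring: flat black rubber disc fixed to the bench, diameter 56 mm, 8 mm thick, with a white circle 32 mm across (outside) where the ring stands; at its centre a green wax pattern (one wax crown), its top 31 mm above the bench, reaching 5 mm from the axis. Origin: centre of its underside; z up. The ring stands on the disc's top, 8 mm up, around the pattern.
- former_medium: crucible former for the 43 mm ring: flat black rubber disc fixed to the bench, diameter 67 mm, 8 mm thick, with a white circle 43 mm across (outside) where the ring stands; at its centre a green wax pattern (two wax crowns), its top 31 mm above the bench, reaching 10.5 mm from the axis. Origin: centre of its underside; z up. The ring stands on the disc's top, 8 mm up, around the pattern.
- former_large: crucible former for the 54 mm ring: flat black rubber disc fixed to the bench, diameter 78 mm, 8 mm thick, with a white circle 54 mm across (outside) where the ring stands; at its centre a green wax pattern (three wax crowns), its top 31 mm above the bench, reaching 13 mm from the axis. Origin: centre of its underside; z up. The ring stands on the disc's top, 8 mm up, around the pattern.
- former_largest: crucible former for the 66 mm ring: flat black rubber disc fixed to the bench, diameter 90 mm, 8 mm thick, with a white circle 66 mm across (outside) where the ring stands; at its centre a green wax pattern (four wax crowns), its top 31 mm above the bench, reaching 16 mm from the axis. Origin: centre of its underside; z up. The ring stands on the disc's top, 8 mm up, around the pattern.
- bottle: small white dropper bottle with white cap, 34 mm diameter, 75 mm tall, standing loose at the left of the work; not to be disturbed. Origin: centre of its underside.
- cast: plaster dental cast, 60 x 62 x 25 mm, with an arch of white teeth on top, lying loose beyond the work; not to be disturbed. Origin: centre of its underside.
Things that resemble listed ones, but are neither listed nor needed, are in the scene too. What is shaped like the ring_largest but purple or red is not meant.

How it is judged:
At the end, for the whole second after the job is handed in: Each of the four rings stands on the former of its own size: axis within 10 mm of the former's centre, underside resting on the disc (5 to 10.5 mm above the former's base), tilted less than 0.08 rad (about 4.6 degrees), at rest (under 0.02 m/s); bottle and cast within 25 mm of where they started (horizontal distance between ring_small and former_small below 0.01 m and z of ring_small in the frame of former_small between 0.005 and 0.0105 m and angle between each of ring_small, ring_medium, ring_large, ring_largest's own z axis and vertical below 0.08 rad and linear speed of each of ring_small, ring_medium, ring_large, ring_largest below 0.02 m/s and horizontal distance between ring_medium and former_medium below 0.01 m and z of ring_medium in the frame of former_medium between 0.005 and 0.0105 m and horizontal distance between ring_large and former_large below 0.01 m and z of ring_large in the frame of former_large between 0.005 and 0.0105 m and horizontal distance between ring_largest and former_largest below 0.01 m and z of ring_largest in the frame of former_largest between 0.005 and 0.0105 m and distance of each of bottle, cast from where it was at the start of the episode below 0.025 m); the robot touches nothing.
It fails at once if a ring is dropped, thrown or knocked over (faster than 0.6 m/s while no finger touches it: a free fall of about 18 mm) ((linear speed of ring_small above 0.6 m/s and contact force between the fingers and ring_small below 0.01 N) or (linear speed of ring_medium above 0.6 m/s and contact force between the fingers and ring_medium below 0.01 N) or (linear speed of ring_large above 0.6 m/s and contact force between the fingers and ring_large below 0.01 N) or (linear speed of ring_largest above 0.6 m/s and contact force between the fingers and ring_largest below 0.01 N)).
It fails at once if the bottle or the cast is moved by more than 25 mm (distance of any of bottle, cast from where it was at the start of the episode above 0.025 m).
It also fails if it takes over 93 s, if anything falls off the work surface, if the arm or the gripper's body presses on something with over 40 N, if the wrist force passes 120 N, or if a joint passes its speed limit or range.

## Working session

There is one attempt and no reset: what is moved stays moved. The work goes in short steps, Python scripts to look and compute and a shell command to move; the robot and the scene stay as the last step left them, time stands still between calls to the robot, and variables do not carry over. Pictures are saved under pics/ and viewed, at most 14 in all, crops included, and the job is handed in when it is done.

```bash
mkdir -p pics; python3 - <<'E'
from bench import readout,capture,camera_params
import cv2,numpy as np
s=readout.read_state();print({k:np.round(v,3) for k,v in s.items()})
for n in ["scene","side"]:
    p,d=capture(n);cv2.imwrite(f"pics/{n}0.png",p[:,:,::-1]);np.save(f"pics/{n}0.npy",d)
    c=camera_params(n);print(n,c)
print(camera_params("wrist"))
E
```

```text
{'t': np.float64(0.0), 'joints': array([-1.307,  0.32 ,  1.566, -0.   ,  1.257, -0.02 ]), 'joint_velocities': array([-0.   ,  0.001, -0.002, -0.001,  0.001, -0.001]), 'joint_torque': array([-1.0000e-03, -4.1552e+01, -2.3416e+01, -0.0000e+00,  8.0000e-03,
        0.0000e+00]), 'tool_pos': array([ 0.161, -0.552,  0.303]), 'ee_rot': array([ 0.99 ,  0.141, -0.   , -0.001]), 'contact_force': array([-0.79 , -1.15 , -0.265]), 'torque': array([-0.032, -0.011, -0.031]), 'grasp_force': np.float64(0.0), 'width': np.float64(0.999)}
scene {'fovy': 48.307238808929206, 'cx': 315.27554345598554, 'cy': 235.4401459638341, 'extrinsics': array([[ 0.5374716 ,  0.65765395, -0.52784046,  1.15742859],
       [ 0.84321236, -0.42716136,  0.32638335, -0.2825034 ],
       [-0.01082575, -0.62050339, -0.78412904,  0.88411542],
       [ 0.        ,  0.        ,  0.        ,  1.        ]])}
side {'fovy': 44.048560886125934, 'cx': 314.6554431118937, 'cy': 242.55730349672643, 'extrinsics': array([[-0.92063612, -0.29950227,  0.25045463,  0.33254417],
       [-0.39019441,  0.72771959, -0.56406783,  0.71255456],
       [-0.01332115, -0.61702721, -0.78682906,  0.90923352],
       [ 0.        ,  0.        ,  0.        ,  1.        ]])}
{'fovy': 65.70646984690485, 'cx': 319.5138995292235, 'cy': 239.85269216112349, 'mount': array([[-9.86917755e-04, -9.64900014e-01, -2.62615668e-01,
         6.64809326e-02],
       [ 9.99999454e-01, -1.04242296e-03,  7.20319287e-05,
        -1.79601327e-04],
       [-3.43260211e-04, -2.62615454e-01,  9.64900516e-01,
        -7.07714756e-02],
       [ 0.00000000e+00,  0.00000000e+00,  0.00000000e+00,
         1.00000000e+00]])}
```

View pics/scene0.png

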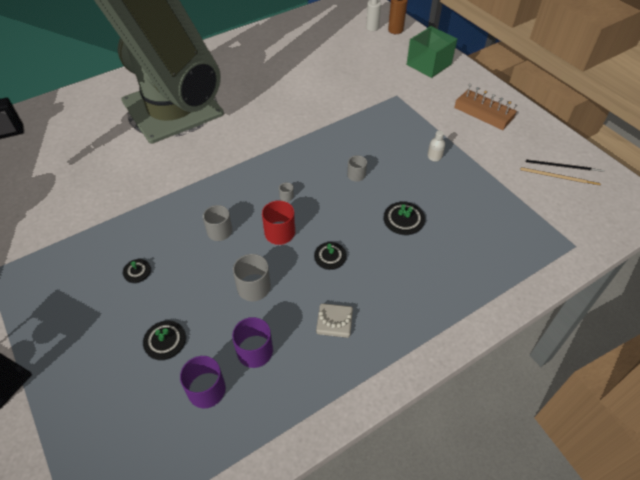

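View pics/side0.png

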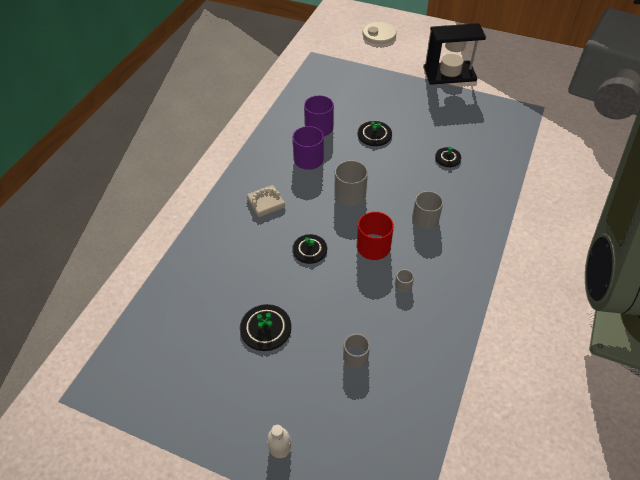

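Candidates, scene pixels:
- Grey rings: small (287,191), medium (357,168), large (217,223), largest (252,278).
- Look-alikes of the largest ring: red (279,222), purple (253,342) and (203,382). I won't use these.
- Formers: small (137,270), medium (330,255), large (164,340), largest (404,217).

The bottle is at (437,148) and the cast at (335,320).

```bash
cat > h.py <<'E'
import numpy as np,cv2
from bench import camera_params
from scipy.optimize import least_squares
def cloud(n,d,z=None):
    c=camera_params(n);f=240/np.tan(np.radians(c["fovy"]/2))
    v,u=np.mgrid[:480,:640];r=np.stack([(u-c["cx"])/f,(v-c["cy"])/f,np.ones(u.shape)],-1)
    E=c["extrinsics"];w=r@E[:3,:3].T
    s=d[...,None] if z is None else ((z-E[2,3])/w[...,2])[...,None]
    return w*s+E[:3,3]
def fit(P,R,g):
    q=least_squares(lambda p:np.hypot(*(P-p).T)-R,g,loss="soft_l1",f_scale=.001)
    return q.x,np.abs(q.fun).mean()*1000
RING={"small":(.032,.030),"medium":(.043,.042),"large":(.054,.054),"largest":(.066,.066)}
E
cat > m.py <<'E'
from h import *
rp={"small":(287,191),"medium":(357,168),"large":(217,223),"largest":(252,278),"red":(279,222),"pur1":(253,342),"pur2":(203,382)}
fp={"small":(137,270),"medium":(330,255),"large":(164,340),"largest":(404,217)}
R=dict(RING,red=(.066,.066),pur1=(.066,.066),pur2=(.066,.066))
W={n:cloud(n,np.load(f"pics/{n}0.npy")) for n in("scene","side")}
I={n:cv2.imread(f"pics/{n}0.png").astype(int) for n in W}
for k,(u,v) in rp.items():
    D,H=R[k];g=cloud("scene",None,H/2)[v,u,:2]
    for n in W:
        P=W[n].reshape(-1,3);m=(np.hypot(*(P[:,:2]-g).T)<D*.5+.025)
        z=P[m,2];m&=(abs(P[:,2]-H)<.003);x,e=fit(P[m,:2],D/2-.00125,g)
        print("ring",k,n,x.round(4),"err%.1f"%e,m.sum(),"ztop %.3f"%np.percentile(z,98))
for k,(u,v) in fp.items():
    D=RING[k][0];g=cloud("scene",None,.008)[v,u,:2]
    for n in W:
        P=cloud(n,None,.008)[...,:2];r=np.hypot(*(P-g).reshape(-1,2).T).reshape(480,640)
        m=(r<D*.5+.008)&(I[n].min(-1)>90)
        x,e=fit(P[m],D/2-.001,g);x2,_=fit(P[m],D/2-.001,x)
        m2=m&(abs(np.hypot(P[...,0]-x[0],P[...,1]-x[1])-D/2)<.005);x,e=fit(P[m2],D/2-.001,x)
        print("former",k,n,x.round(4),"err%.1f"%e,m2.sum(),"z %.4f"%np.median(W[n][m2][:,2]))
for k,(u,v) in {"bottle":(437,148),"cast":(335,320)}.items(): print(k,W["scene"][v,u].round(3))
E
python3 m.py
python3 -c "
import cv2;a=cv2.imread('pics/scene0.png')[120:420,110:460];cv2.imwrite('pics/crop.png',cv2.resize(a,(700,600),interpolation=cv2.INTER_CUBIC))"
```

```text
ring small scene [0.4337 0.0911] err1.0 50 ztop 0.030
ring small side [0.4331 0.0915] err0.9 78 ztop 0.030
ring medium scene [0.4639 0.2602] err1.0 71 ztop 0.043
ring medium side [0.4628 0.2609] err0.8 126 ztop 0.042
ring large scene [ 0.4417 -0.0788] err1.1 104 ztop 0.054
ring large side [ 0.441  -0.0786] err1.1 115 ztop 0.054
ring largest scene [ 0.6058 -0.085 ] err0.9 154 ztop 0.066
ring largest side [ 0.6046 -0.0844] err1.1 117 ztop 0.066
ring red scene [0.5149 0.0264] err1.0 123 ztop 0.066
ring red side [0.5138 0.0268] err0.9 151 ztop 0.066
ring pur1 scene [ 0.7271 -0.1486] err0.8 187 ztop 0.066
ring pur1 side [ 0.7263 -0.1481] err1.3 104 ztop 0.066
ring pur2 scene [ 0.746  -0.2531] err0.8 199 ztop 0.066
ring pur2 side [ 0.745  -0.2528] err1.4 96 ztop 0.065
former small scene [ 0.4448 -0.2645] err1.0 60 z 0.0081
former small side [ 0.4455 -0.2655] err0.9 43 z 0.0082
former medium scene [0.624  0.0816] err1.1 81 z 0.0084
former medium side [0.6248 0.0802] err0.9 78 z 0.0079
former large scene [ 0.6186 -0.2774] err1.0 152 z 0.0078
former large side [ 0.6189 -0.2781] err0.9 60 z 0.0082
former largest scene [0.6271 0.2699] err1.1 107 z 0.0086
former largest side [0.6278 0.2683] err0.8 177 z 0.0083
bottle [0.529 0.437 0.045]
cast [0.76  0.003 0.016]
```

View pics/crop.png

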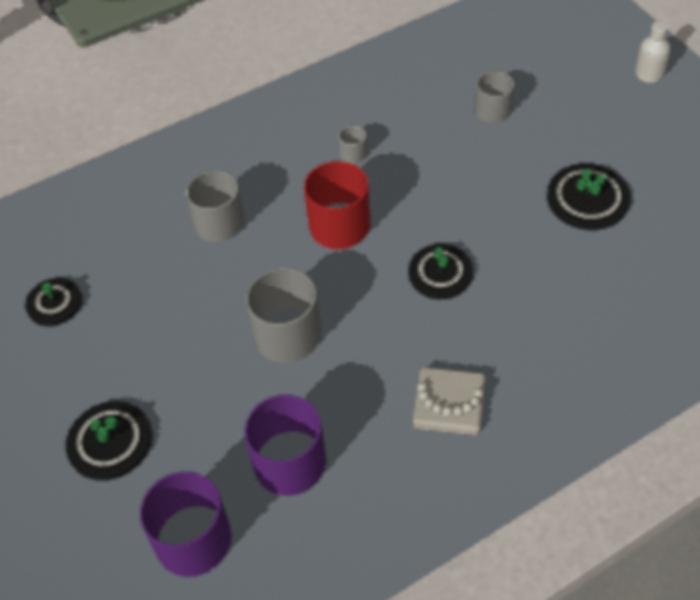

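Both cameras agree to about 1.5 mm, and the crop confirms the choice: four grey rings, with the red and purple ones as decoys. I'll first spin the tool so its axes line up with the world.

```bash
cat > go.py <<'E'
import sys,numpy as np
from bench import readout
from scipy.spatial.transform import Rotation as Ro
R={"small":(.4334,.0913),"medium":(.4634,.2605),"large":(.4413,-.0787),"largest":(.6052,-.0847)}
F={"small":(.4452,-.265),"medium":(.6244,.0809),"large":(.6188,-.2778),"largest":(.6275,.2691)}
s=readout.read_state();M=Ro.from_quat(s["ee_rot"]).as_matrix()
print("t %.2f"%s["t"],"pos",s["tool_pos"].round(4),"xang %.3f"%np.arctan2(M[1,0],M[0,0]),"w %.3f g %.1f"%(s["width"],s["grasp_force"]),"F",s["contact_force"].round(1),"j",s["joints"].round(2))
for a in sys.argv[1:]:
    k,n,z=a.split(",");t=np.r_[dict(r=R,f=F)[k][n],float(z)]
    print(a,(M.T@(t-s["tool_pos"])/.3).round(4))
E
python3 -m handwheel '[{"claw":-1,"offset":[0,0,0],"spin":0.18},{"claw":-1,"offset":[0,0,0],"spin":0.18},{"claw":-1,"offset":[0,0,0],"spin":0}]' 60; python3 go.py r,large,0.17 r,large,0.09
```

```text
t: 0.48
tool_pos: [0.161, -0.5518, 0.3035]
ee_rot: [1.0, 0.001, -0.0, -0.0]
contact_force: [0.2, -1.4, 0.0]
width: 0.999
grasp_force: 0.0
t 0.47 pos [ 0.161  -0.5518  0.3035] xang 0.003 w 0.999 g 0.0 F [ 0.2 -1.4  0. ] j [-1.31  0.32  1.57  0.    1.26  0.26]
r,large,0.17 [ 0.9388 -1.5743  0.4461]
r,large,0.09 [ 0.9389 -1.5741  0.7127]
```

```bash
python3 -m handwheel '[{"claw":-1,"offset":[0.094,-0.157,0.045],"spin":0},{"claw":-1,"offset":[0.094,-0.157,0.045],"spin":0},{"claw":-1,"offset":[0.094,-0.157,0.045],"spin":0},{"claw":-1,"offset":[0.094,-0.157,0.045],"spin":0},{"claw":-1,"offset":[0.094,-0.157,0.045],"spin":0},{"claw":-1,"offset":[0.094,-0.157,0.045],"spin":0},{"claw":-1,"offset":[0.094,-0.157,0.045],"spin":0},{"claw":-1,"offset":[0.094,-0.157,0.045],"spin":0}]' >/dev/null; python3 go.py r,large,0.17 r,large,0.09
```

```text
t 1.48 pos [ 0.387  -0.1734  0.1957] xang 0.004 w 0.997 g 0.0 F [ 0.6 -1.3 -0.9] j [-0.45  0.19  2.05 -0.    0.9   1.12]
r,large,0.17 [ 0.1822 -0.3152  0.0855]
r,large,0.09 [ 0.182  -0.3153  0.3522]
```

```bash
python3 -m handwheel '[{"claw":-1,"offset":[0.091,-0.158,0.043],"spin":0},{"claw":-1,"offset":[0.091,-0.158,0.043],"spin":0},{"claw":-1,"offset":[0,0,0],"spin":0.005},{"claw":-1,"offset":[0,0,0.1],"spin":0},{"claw":-1,"offset":[0,0,0.1],"spin":0},{"claw":-1,"offset":[0,0,0.067],"spin":0},{"claw":-1,"offset":[0,0,0],"spin":0}]' >/dev/null; python3 go.py r,large,0.09
python3 -c "
from bench import capture;import cv2
p,d=capture('wrist');cv2.imwrite('pics/w1.png',p[:,:,::-1])"
```

```text
t 2.35 pos [ 0.4395 -0.0808  0.0891] xang -0.003 w 0.999 g 0.0 F [0.1 0.2 0.3] j [-0.21  0.39  2.13 -0.    0.63  1.37]
r,large,0.09 [ 0.0058 -0.0069 -0.0029]
```

View pics/w1.png

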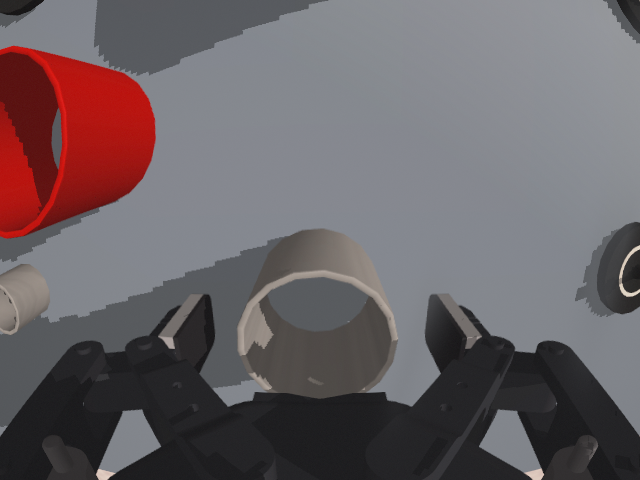

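The large ring spans u 238–398, centred at 318 between the pads (inner faces at about 212 and 428). I'm closing on it.

```bash
python3 -m handwheel '[{"claw":-1,"offset":[0.006,-0.004,0],"spin":0},{"claw":1,"offset":[0,0,0],"spin":0},{"claw":1,"offset":[0,0,0],"spin":0},{"claw":1,"offset":[0,0,0],"spin":0},{"claw":1,"offset":[0,0,0],"spin":0},{"claw":1,"offset":[0,0,0],"spin":0},{"claw":1,"offset":[0,0,0],"spin":0}]' 50 >/dev/null; python3 go.py f,large,0.17
```

```text
t 3.27 pos [ 0.4429 -0.079   0.091 ] xang -0.003 w 0.613 g 51.5 F [-0.3 -0.6  6.8] j [-0.2   0.39  2.12 -0.    0.63  1.37]
f,large,0.17 [ 0.5888  0.661  -0.2623]
```

```bash
python3 -m handwheel '[{"claw":1,"offset":[0,0,-0.13],"spin":0},{"claw":1,"offset":[0,0,-0.13],"spin":0},{"claw":1,"offset":[0.118,0.132,0],"spin":0},{"claw":1,"offset":[0.118,0.132,0],"spin":0},{"claw":1,"offset":[0.118,0.132,0],"spin":0},{"claw":1,"offset":[0.118,0.132,0],"spin":0},{"claw":1,"offset":[0.118,0.132,0],"spin":0},{"claw":1,"offset":[0,0,0],"spin":0}]' >/dev/null; python3 go.py f,large,0.0995
python3 -c "
from bench import capture;import cv2
p,d=capture('wrist');cv2.imwrite('pics/w2.png',p[:,:,::-1])"
```

```text
t 4.28 pos [ 0.6206 -0.2801  0.1671] xang -0.005 w 0.621 g 53.6 F [-1.9  0.1 -1.5] j [-0.44  0.58  1.49 -0.    1.07  1.14]
f,large,0.0995 [-0.0064 -0.008   0.2252]
```

View pics/w2.png

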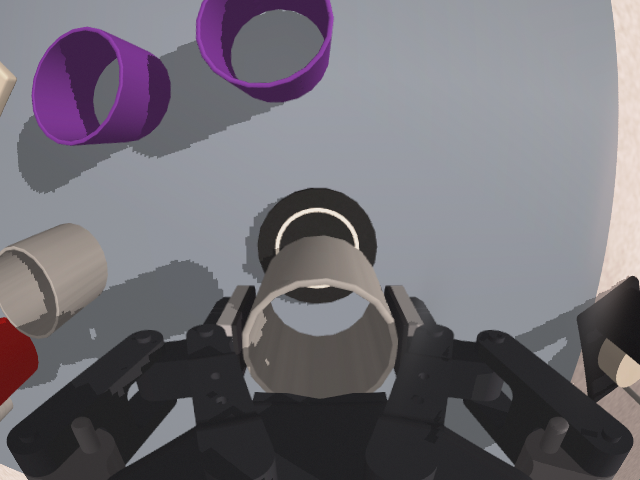

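The ring is held upright, and the white circle of the large former is centred at u=317, in line with the ring at u=320. I'm lowering it.

```bash
python3 -m handwheel '[{"claw":1,"offset":[-0.002,-0.006,0.08],"spin":0},{"claw":1,"offset":[0,0,0.08],"spin":0},{"claw":1,"offset":[0,0,0.04],"spin":0},{"claw":1,"offset":[0,0,0.013],"spin":0},{"claw":1,"offset":[0,0,0],"spin":0},{"claw":1,"offset":[0,0,0],"spin":0}]'; python3 go.py f,large,0.099
```

```text
t: 5.08
tool_pos: [0.6188, -0.2758, 0.1052]
ee_rot: [1.0, -0.001, 0.001, 0.0]
contact_force: [0.4, 0.0, -2.4]
width: 0.618
grasp_force: 53.6
t 5.08 pos [ 0.6188 -0.2758  0.1052] xang -0.003 w 0.618 g 53.6 F [ 0.4  0.  -2.4] j [-0.44  0.64  1.56 -0.    0.94  1.14]
f,large,0.099 [0.     0.0067 0.0206]
```

```bash
for i in 1; do python3 -m handwheel '[{"claw":1,"offset":[0.002,0.003,0.01],"spin":0},{"claw":1,"offset":[0,0,0.005],"spin":0},{"claw":1,"offset":[0,0,0],"spin":0}]'; done; python3 -m handwheel '[{"claw":1,"offset":[0,0,0.004],"spin":0},{"claw":1,"offset":[0,0,0],"spin":0}]'
```

```text
t: 5.45
tool_pos: [0.6188, -0.2765, 0.0995]
ee_rot: [1.0, -0.001, -0.0, -0.0]
contact_force: [0.2, 0.3, -2.5]
width: 0.619
grasp_force: 53.6
t: 5.7
tool_pos: [0.619, -0.2766, 0.0991]
ee_rot: [1.0, -0.001, 0.0, 0.0]
contact_force: [-1.6, 0.9, 3.1]
width: 0.619
grasp_force: 54.0
```

```bash
python3 -m handwheel '[{"claw":1,"offset":[0,0,0.002],"spin":0},{"claw":-1,"offset":[0,0,0],"spin":0},{"claw":-1,"offset":[0,0,0],"spin":0},{"claw":-1,"offset":[0,0,0],"spin":0},{"claw":-1,"offset":[0,0,0],"spin":0},{"claw":-1,"offset":[0,0,-0.12],"spin":0},{"claw":-1,"offset":[0,0,-0.12],"spin":0},{"claw":-1,"offset":[0,0,0],"spin":0}]' >/dev/null; python3 go.py r,small,0.17
python3 -c "
from bench import capture;import cv2
p,d=capture('wrist');cv2.imwrite('pics/w3.png',p[:,:,::-1])"
```

```text
t 6.70 pos [ 0.6205 -0.2772  0.1734] xang -0.003 w 1.004 g 0.0 F [ 0.4  0.5 -1.1] j [-0.44  0.57  1.49 -0.    1.07  1.14]
r,small,0.17 [-0.6271 -1.2267  0.0034]
```

View pics/w3.png

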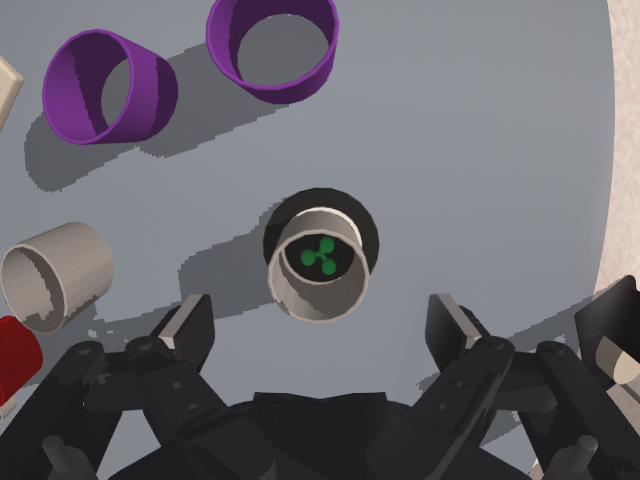

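The large ring stands round its three crowns, with the rim at (318,276). Next is the small ring.

```bash
python3 -m handwheel '[{"claw":-1,"offset":[-0.078,-0.153,0],"spin":0},{"claw":-1,"offset":[-0.078,-0.153,0],"spin":0},{"claw":-1,"offset":[-0.078,-0.153,0],"spin":0},{"claw":-1,"offset":[-0.078,-0.153,0],"spin":0},{"claw":-1,"offset":[-0.078,-0.153,0],"spin":0},{"claw":-1,"offset":[-0.078,-0.153,0],"spin":0},{"claw":-1,"offset":[-0.078,-0.153,0],"spin":0},{"claw":-1,"offset":[-0.078,-0.153,0],"spin":0}]' >/dev/null; python3 -m handwheel '[{"claw":-1,"offset":[0,0,0],"spin":0}]'; python3 go.py r,small,0.077
```

```text
t: 7.88
tool_pos: [0.4303, 0.0932, 0.1687]
ee_rot: [1.0, 0.001, -0.002, 0.0]
contact_force: [0.6, -0.3, -0.2]
width: 0.998
grasp_force: 0.0
t 7.88 pos [0.4303 0.0932 0.1687] xang 0.002 w 0.998 g 0.0 F [ 0.6 -0.3 -0.2] j [0.19 0.25 2.05 0.   0.84 1.76]
r,small,0.077 [0.0115 0.0062 0.3056]
```

```bash
python3 -m handwheel '[{"claw":-1,"offset":[0.008,0.004,0.1],"spin":0},{"claw":-1,"offset":[0,0,0.1],"spin":0},{"claw":-1,"offset":[0,0,0.08],"spin":0},{"claw":-1,"offset":[0,0,0.022],"spin":0},{"claw":-1,"offset":[0,0,0],"spin":0}]' >/dev/null; python3 go.py r,small,0.077
python3 -c "
from bench import capture;import cv2
p,d=capture('wrist');cv2.imwrite('pics/w4.png',p[:,:,::-1])"
```

```text
t 8.50 pos [0.4353 0.0895 0.0789] xang -0.003 w 1.002 g 0.0 F [ 0.7 -0.5 -0. ] j [ 0.18  0.4   2.15 -0.    0.59  1.75]
r,small,0.077 [-0.0063 -0.0059  0.0062]
```

View pics/w4.png

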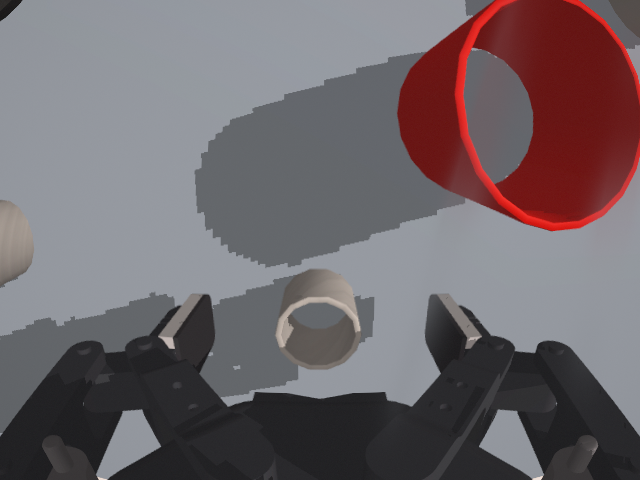

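The small ring is at (318,330), midway between the pads. I'm closing on it.

```bash
python3 -m handwheel '[{"claw":1,"offset":[-0.003,0,0.004],"spin":0},{"claw":1,"offset":[0,0,0],"spin":0},{"claw":1,"offset":[0,0,0],"spin":0},{"claw":1,"offset":[0,0,0],"spin":0},{"claw":1,"offset":[0,0,0],"spin":0},{"claw":1,"offset":[0,0,0],"spin":0},{"claw":1,"offset":[0,0,0],"spin":0},{"claw":1,"offset":[0,0,0],"spin":0}]' 40 >/dev/null; python3 go.py f,small,0.15;  python3 go.py f,small,0.15
```

```text
t 9.55 pos [0.4345 0.0901 0.0786] xang -0.003 w 0.361 g 39.2 F [-1.2  0.5  5.1] j [ 0.18  0.4   2.15 -0.    0.59  1.75]
f,small,0.15 [ 0.039   1.1835 -0.238 ]
t 9.55 pos [0.4345 0.0901 0.0786] xang -0.003 w 0.361 g 39.2 F [-1.2  0.5  5.1] j [ 0.18  0.4   2.15 -0.    0.59  1.75]
f,small,0.15 [ 0.039   1.1835 -0.238 ]
```

```bash
python3 -m handwheel '[{"claw":1,"offset":[0,0,-0.12],"spin":0},{"claw":1,"offset":[0,0,-0.12],"spin":0},{"claw":1,"offset":[0.006,0.197,0],"spin":0},{"claw":1,"offset":[0.006,0.197,0],"spin":0},{"claw":1,"offset":[0.006,0.197,0],"spin":0},{"claw":1,"offset":[0.006,0.197,0],"spin":0},{"claw":1,"offset":[0.006,0.197,0],"spin":0},{"claw":1,"offset":[0.006,0.197,0],"spin":0}]' >/dev/null; python3 -m handwheel '[{"claw":1,"offset":[0,0,0],"spin":0}]'; python3 go.py f,small,0.0866
python3 -c "
from bench import capture;import cv2
p,d=capture('wrist');cv2.imwrite('pics/w5.png',p[:,:,::-1])"
```

```text
t: 10.68
tool_pos: [0.4443, -0.2683, 0.1501]
ee_rot: [1.0, -0.004, 0.001, 0.001]
contact_force: [-0.5, 0.6, -0.5]
width: 0.364
grasp_force: 40.0
t 10.68 pos [ 0.4443 -0.2683  0.1501] xang -0.008 w 0.364 g 40.0 F [-0.5  0.6 -0.5] j [-0.57  0.38  1.91 -0.    0.85  1.01]
f,small,0.0866 [ 0.0024 -0.0114  0.2116]
```

View pics/w5.png

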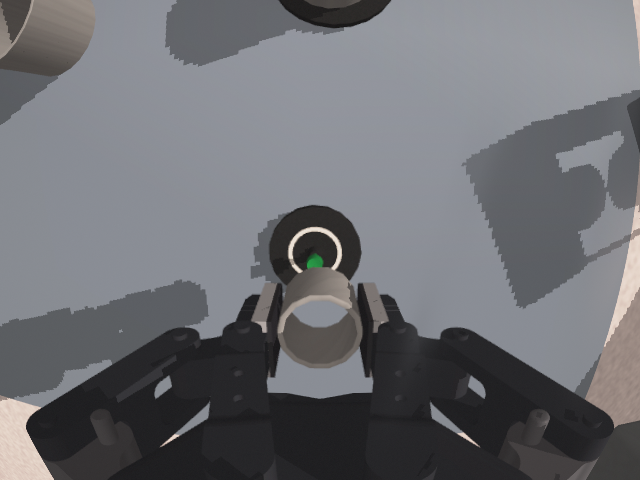

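The small former's circle is at (315,252) and the ring at u=320, so I'm shifting about 3 mm left and lowering.

```bash
python3 -m handwheel '[{"claw":1,"offset":[0.002,-0.01,0.02],"spin":0},{"claw":1,"offset":[0,0,0.08],"spin":0},{"claw":1,"offset":[0,0,0.06],"spin":0},{"claw":1,"offset":[0,0,0.03],"spin":0},{"claw":1,"offset":[0,0,0],"spin":0},{"claw":1,"offset":[0,0,0],"spin":0}]'; python3 -m handwheel '[{"claw":1,"offset":[0,0,0.006],"spin":0},{"claw":1,"offset":[0,0,0.005],"spin":0},{"claw":1,"offset":[0,0,0],"spin":0}]'; python3 go.py f,small,0.0866
```

```text
t: 11.48
tool_pos: [0.4451, -0.2614, 0.0936]
ee_rot: [1.0, -0.001, 0.0, 0.0]
contact_force: [-0.0, 0.3, -0.7]
width: 0.364
grasp_force: 40.0
t: 11.85
tool_pos: [0.4446, -0.2617, 0.0898]
ee_rot: [1.0, -0.002, 0.0, 0.0]
contact_force: [0.4, 0.8, -0.4]
width: 0.366
grasp_force: 40.0
t 11.85 pos [ 0.4446 -0.2617  0.0898] xang -0.003 w 0.366 g 40.0 F [ 0.4  0.8 -0.4] j [-0.55  0.46  1.97 -0.    0.7   1.02]
f,small,0.0866 [0.0019 0.0109 0.0105]
```

```bash
python3 -m handwheel '[{"claw":1,"offset":[0.001,0.006,0.005],"spin":0},{"claw":1,"offset":[0,0,0.003],"spin":0},{"claw":1,"offset":[0,0,0],"spin":0}]'; python3 -m handwheel '[{"claw":1,"offset":[0,0,0.003],"spin":0},{"claw":1,"offset":[0,0,0],"spin":0}]';
```

```text
t: 12.22
tool_pos: [0.4449, -0.2635, 0.0872]
ee_rot: [1.0, -0.001, -0.0, -0.0]
contact_force: [-0.2, -1.1, -0.5]
width: 0.363
grasp_force: 40.0
t: 12.48
tool_pos: [0.445, -0.2635, 0.0867]
ee_rot: [1.0, -0.001, 0.0, 0.0]
contact_force: [-0.9, 0.0, 2.3]
width: 0.363
grasp_force: 40.3
```

```bash
python3 -m handwheel '[{"claw":1,"offset":[0,0,0.003],"spin":0},{"claw":1,"offset":[0,0,0],"spin":0}]'; python3 -m handwheel '[{"claw":-1,"offset":[0,0,0],"spin":0},{"claw":-1,"offset":[0,0,0],"spin":0},{"claw":-1,"offset":[0,0,0],"spin":0},{"claw":-1,"offset":[0,0,0],"spin":0},{"claw":-1,"offset":[0,0,-0.14],"spin":0},{"claw":-1,"offset":[0,0,-0.14],"spin":0},{"claw":-1,"offset":[0,0,0],"spin":0}]' >/dev/null; python3 go.py r,largest,0.19
python3 -c "
from bench import capture;import cv2
p,d=capture('wrist');cv2.imwrite('pics/w6.png',p[:,:,::-1])"
```

```text
t: 12.72
tool_pos: [0.445, -0.2635, 0.0866]
ee_rot: [1.0, -0.001, 0.0, 0.0]
contact_force: [-0.8, 1.4, 9.8]
width: 0.362
grasp_force: 40.9
t 13.60 pos [ 0.4465 -0.2644  0.1725] xang -0.003 w 0.999 g 0.0 F [ 0.8  0.3 -0.4] j [-0.56  0.35  1.88 -0.    0.9   1.02]
r,largest,0.19 [ 0.5276 -0.6002 -0.0573]
```

View pics/w6.png

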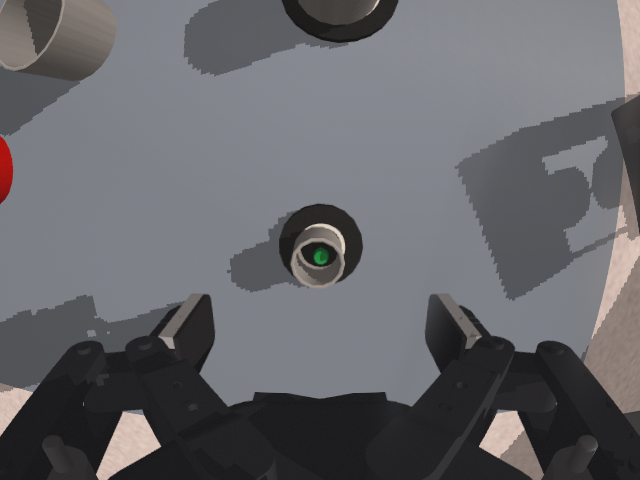

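The small ring stands on its former at (320,258), about 2 mm left of the circle's centre, which is within tolerance. Next is the largest ring.

```bash
python3 -m handwheel '[{"claw":-1,"offset":[0.132,-0.15,-0.014],"spin":0},{"claw":-1,"offset":[0.132,-0.15,-0.014],"spin":0},{"claw":-1,"offset":[0.132,-0.15,-0.014],"spin":0},{"claw":-1,"offset":[0.132,-0.15,-0.014],"spin":0},{"claw":-1,"offset":[0,0,0],"spin":0},{"claw":-1,"offset":[0,0,0],"spin":0}]' >/dev/null; python3 go.py r,largest,0.095
python3 -c "
from bench import capture;import cv2
p,d=capture('wrist');cv2.imwrite('pics/w7.png',p[:,:,::-1])"
```

```text
t 14.40 pos [ 0.6028 -0.0839  0.1846] xang -0.002 w 1.000 g 0.0 F [-0.3  0.7  0.5] j [-0.16  0.47  1.65 -0.    1.03  1.42]
r,largest,0.095 [0.0092 0.0027 0.2985]
```

View pics/w7.png

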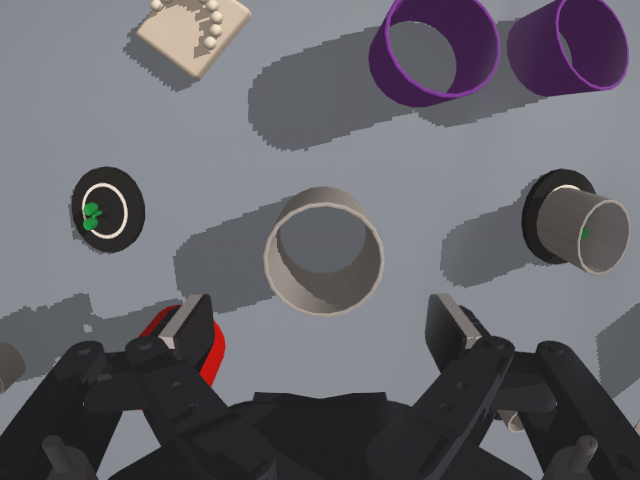

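The largest ring's rim runs u 264–384, centred at 324, so it is about 2.5 mm right of the tool's centre.

```bash
python3 -m handwheel '[{"claw":-1,"offset":[0.008,0.007,0],"spin":0},{"claw":-1,"offset":[0,0,0.08],"spin":0},{"claw":-1,"offset":[0,0,0.1],"spin":0},{"claw":-1,"offset":[0,0,0.09],"spin":0},{"claw":-1,"offset":[0,0,0.028],"spin":0},{"claw":-1,"offset":[0,0,0],"spin":0}]'; python3 go.py r,largest,0.095
python3 -c "
from bench import capture;import cv2
p,d=capture('wrist');cv2.imwrite('pics/w8.png',p[180:,120:520,::-1])"
```

```text
t: 15.2
tool_pos: [0.6061, -0.0867, 0.0969]
ee_rot: [1.0, -0.002, -0.0, 0.0]
contact_force: [0.7, 0.3, 0.8]
width: 1.001
grasp_force: 0.0
t 15.20 pos [ 0.6061 -0.0867  0.0969] xang -0.004 w 1.001 g 0.0 F [0.7 0.3 0.8] j [-0.16  0.57  1.73 -0.    0.84  1.41]
r,largest,0.095 [-0.0031 -0.0066  0.0064]
```

View pics/w8.png

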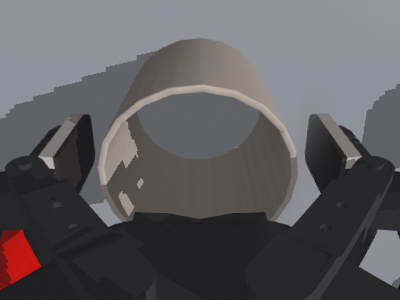

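The ring sits between the pads, centred at crop u≈198 against a pad midpoint of about 200. I'm closing on it.

```bash
python3 -m handwheel '[{"claw":1,"offset":[0,0,0],"spin":0},{"claw":1,"offset":[0,0,0],"spin":0},{"claw":1,"offset":[0,0,0],"spin":0},{"claw":1,"offset":[0,0,0],"spin":0},{"claw":1,"offset":[0,0,0],"spin":0}]' 50 >/dev/null; python3 go.py f,largest,0.18
```

```text
t 15.88 pos [ 0.607  -0.0862  0.0986] xang -0.003 w 0.761 g 55.7 F [-0.7  0.4  6.4] j [-0.16  0.57  1.73 -0.    0.84  1.41]
f,largest,0.18 [ 0.0656 -1.1842 -0.2718]
```

```bash
python3 -m handwheel '[{"claw":1,"offset":[0,0,-0.13],"spin":0},{"claw":1,"offset":[0,0,-0.13],"spin":0},{"claw":1,"offset":[0.012,-0.19,-0.01],"spin":0},{"claw":1,"offset":[0.012,-0.197,-0.01],"spin":0},{"claw":1,"offset":[0.012,-0.197,0],"spin":0},{"claw":1,"offset":[0.012,-0.197,0],"spin":0},{"claw":1,"offset":[0.012,-0.197,0],"spin":0},{"claw":1,"offset":[0.012,-0.197,0],"spin":0}]' >/dev/null; python3 -m handwheel '[{"claw":1,"offset":[0,0,0],"spin":0},{"claw":1,"offset":[0,0,0],"spin":0}]'; python3 go.py f,largest,0.1065
python3 -c "
from bench import capture;import cv2
p,d=capture('wrist');cv2.imwrite('pics/w9.png',p[:,:,::-1])"
```

```text
t: 17.12
tool_pos: [0.6284, 0.2662, 0.1804]
ee_rot: [1.0, -0.001, -0.001, 0.001]
contact_force: [0.0, 0.2, -3.2]
width: 0.758
grasp_force: 56.9
t 17.12 pos [0.6284 0.2662 0.1804] xang -0.002 w 0.758 g 56.9 F [ 0.   0.2 -3.2] j [ 0.38  0.58  1.46 -0.    1.1   1.96]
f,largest,0.1065 [-0.0028 -0.0099  0.2464]
```

View pics/w9.png

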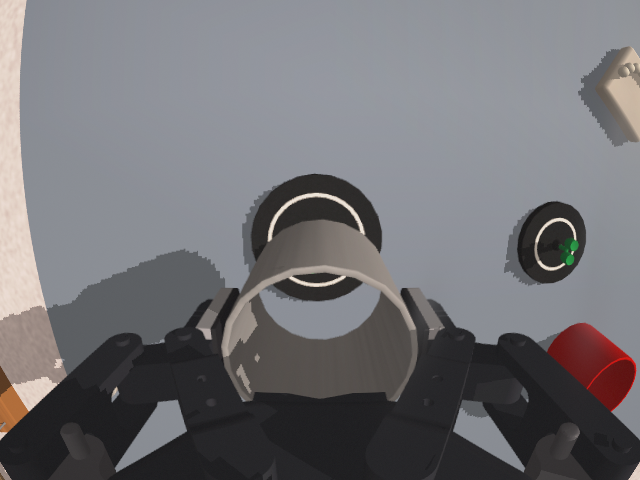

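The largest former's circle is centred at u=316 and the ring at 320, so I'm shifting about 2 mm left and lowering.

```bash
python3 -m handwheel '[{"claw":1,"offset":[0,-0.006,0.03],"spin":0},{"claw":1,"offset":[0,0,0.08],"spin":0},{"claw":1,"offset":[0,0,0.08],"spin":0},{"claw":1,"offset":[0,0,0.035],"spin":0},{"claw":1,"offset":[0,0,0],"spin":0},{"claw":1,"offset":[0,0,0],"spin":0}]'; python3 -m handwheel '[{"claw":1,"offset":[0,0,0.006],"spin":0},{"claw":1,"offset":[0,0,0],"spin":0}]'; python3 go.py f,largest,0.1065
```

```text
t: 17.92
tool_pos: [0.6296, 0.2682, 0.1144]
ee_rot: [1.0, -0.002, 0.001, -0.0]
contact_force: [0.7, 0.1, -2.4]
width: 0.76
grasp_force: 57.0
t: 18.18
tool_pos: [0.629, 0.2683, 0.1121]
ee_rot: [1.0, -0.001, 0.0, -0.0]
contact_force: [0.0, 0.1, -2.3]
width: 0.761
grasp_force: 57.0
t 18.18 pos [0.629  0.2683 0.1121] xang -0.003 w 0.761 g 57.0 F [ 0.   0.1 -2.3] j [ 0.39  0.64  1.53 -0.    0.97  1.96]
f,largest,0.1065 [-0.005  -0.0026  0.0185]
```

```bash
python3 -m handwheel '[{"claw":1,"offset":[0,0,0.007],"spin":0},{"claw":1,"offset":[0,0,0.004],"spin":0},{"claw":1,"offset":[0,0,0],"spin":0}]';python3 -m handwheel '[{"claw":1,"offset":[0,0,0.004],"spin":0},{"claw":1,"offset":[0,0,0],"spin":0}]'
```

```text
t: 18.55
tool_pos: [0.6288, 0.2682, 0.108]
ee_rot: [1.0, -0.001, -0.0, 0.0]
contact_force: [0.3, 0.8, -2.3]
width: 0.758
grasp_force: 57.0
t: 18.8
tool_pos: [0.6289, 0.2682, 0.1069]
ee_rot: [1.0, -0.001, -0.0, 0.0]
contact_force: [-0.4, 0.7, -3.3]
width: 0.761
grasp_force: 57.0
```

```bash
python3 -m handwheel '[{"claw":1,"offset":[0,0,0.003],"spin":0},{"claw":1,"offset":[0,0,0],"spin":0}]'
```

```text
t: 19.05
tool_pos: [0.6289, 0.2682, 0.1067]
ee_rot: [1.0, -0.001, 0.0, -0.0]
contact_force: [-2.2, -0.1, 2.2]
width: 0.764
grasp_force: 57.3
```

It has touched down. I'll release, then go to the medium ring.

```bash
python3 -m handwheel '[{"claw":1,"offset":[0,0,0.002],"spin":0},{"claw":-1,"offset":[0,0,0],"spin":0},{"claw":-1,"offset":[0,0,0],"spin":0},{"claw":-1,"offset":[0,0,0],"spin":0},{"claw":-1,"offset":[0,0,0],"spin":0},{"claw":-1,"offset":[0,0,-0.13],"spin":0},{"claw":-1,"offset":[0,0,-0.13],"spin":0},{"claw":-1,"offset":[0,0,0],"spin":0}]' >/dev/null; python3 go.py r,medium,0.17
```

```text
t 20.05 pos [0.6306 0.2689 0.1875] xang -0.003 w 1.000 g 0.0 F [0.5 0.1 0.7] j [ 0.39  0.57  1.45 -0.    1.11  1.96]
r,medium,0.17 [-0.5576  0.0298  0.0543]
```

```bash
python3 -m handwheel '[{"claw":-1,"offset":[-0.186,0.01,0.018],"spin":0},{"claw":-1,"offset":[-0.186,0.01,0.018],"spin":0},{"claw":-1,"offset":[-0.186,0.01,0.018],"spin":0},{"claw":-1,"offset":[0,0,0],"spin":0},{"claw":-1,"offset":[0,0,0],"spin":0}]' >/dev/null; python3 go.py r,medium,0.084
python3 -c "
from bench import capture;import cv2
p,d=capture('wrist');cv2.imwrite('pics/w10.png',p[:,:,::-1])"
```

```text
t 20.68 pos [0.462  0.26   0.1673] xang -0.003 w 1.000 g 0.0 F [ 1.4  0.4 -0.1] j [ 0.49  0.38  1.86 -0.    0.9   2.06]
r,medium,0.084 [ 0.0044 -0.0017  0.2776]
```

View pics/w10.png

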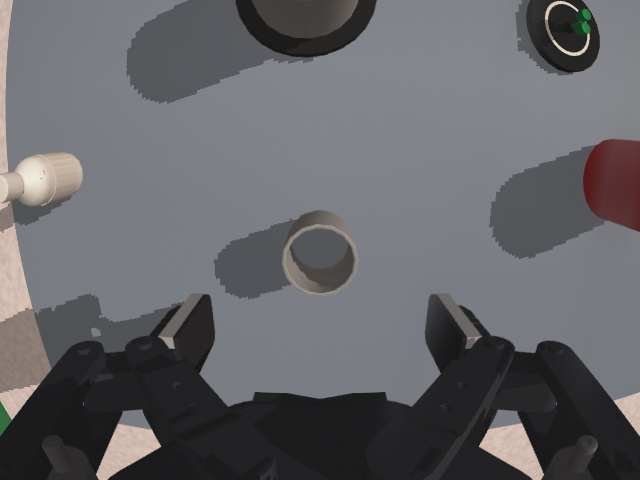

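The medium ring is at (320,260), already centred. I'm descending and closing.

```bash
python3 -m handwheel '[{"claw":-1,"offset":[0.003,0,0.06],"spin":0},{"claw":-1,"offset":[0,0,0.1],"spin":0},{"claw":-1,"offset":[0,0,0.09],"spin":0},{"claw":-1,"offset":[0,0,0.028],"spin":0},{"claw":-1,"offset":[0,0,0],"spin":0}]'; python3 -m handwheel '[{"claw":1,"offset":[0,0,0],"spin":0},{"claw":1,"offset":[0,0,0],"spin":0},{"claw":1,"offset":[0,0,0],"spin":0},{"claw":1,"offset":[0,0,0],"spin":0},{"claw":1,"offset":[0,0,0],"spin":0},{"claw":1,"offset":[0,0,0],"spin":0},{"claw":1,"offset":[0,0,0],"spin":0}]' 45 ; python3 go.py f,medium,0.165
```

```text
t: 21.35
tool_pos: [0.4632, 0.2598, 0.0837]
ee_rot: [1.0, -0.002, -0.0, 0.0]
contact_force: [0.6, 0.3, -0.2]
width: 1.003
grasp_force: 0.0
t: 22.22
tool_pos: [0.4628, 0.2599, 0.0851]
ee_rot: [1.0, -0.001, 0.001, -0.0]
contact_force: [0.1, -0.9, 6.1]
width: 0.495
grasp_force: 45.3
t 22.23 pos [0.4628 0.2599 0.0851] xang -0.003 w 0.495 g 45.3 F [ 0.1 -0.9  6.1] j [ 0.49  0.49  1.94 -0.    0.71  2.06]
f,medium,0.165 [ 0.5408  0.595  -0.2658]
```

```bash
python3 -m handwheel '[{"claw":1,"offset":[0,0,-0.13],"spin":0},{"claw":1,"offset":[0,0,-0.13],"spin":0},{"claw":1,"offset":[0.108,0.119,0],"spin":0},{"claw":1,"offset":[0.108,0.119,0],"spin":0},{"claw":1,"offset":[0.108,0.119,0],"spin":0},{"claw":1,"offset":[0.108,0.119,0],"spin":0},{"claw":1,"offset":[0.108,0.119,0],"spin":0},{"claw":1,"offset":[0,0,0],"spin":0}]' >/dev/null; python3 go.py f,medium,0.093
python3 -c "
from bench import capture;import cv2
p,d=capture('wrist');cv2.imwrite('pics/w11.png',p[:,:,::-1])"
```

```text
t 23.23 pos [0.6258 0.0782 0.1619] xang -0.007 w 0.495 g 46.1 F [-0.2  0.9 -0.2] j [ 0.11  0.52  1.62 -0.    1.    1.68]
f,medium,0.093 [-0.005  -0.009   0.2296]
```

View pics/w11.png

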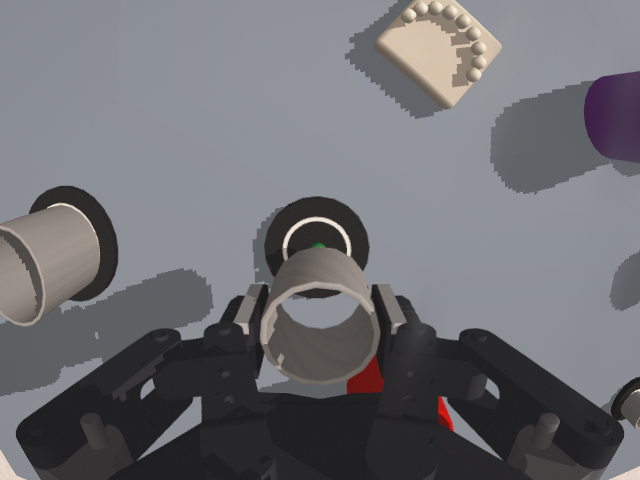

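The medium former is at u=317 and the ring at 320. I'm shifting 1.5 mm left and lowering.

```bash
python3 -m handwheel '[{"claw":1,"offset":[-0.003,-0.006,0.03],"spin":0},{"claw":1,"offset":[0,0,0.08],"spin":0},{"claw":1,"offset":[0,0,0.07],"spin":0},{"claw":1,"offset":[0,0,0.03],"spin":0},{"claw":1,"offset":[0,0,0],"spin":0},{"claw":1,"offset":[0,0,0],"spin":0}]'; python3 go.py f,medium,0.093
```

```text
t: 24.02
tool_pos: [0.6233, 0.083, 0.0998]
ee_rot: [1.0, -0.001, 0.001, -0.0]
contact_force: [-0.6, -0.1, -0.1]
width: 0.498
grasp_force: 46.1
t 24.02 pos [0.6233 0.083  0.0998] xang -0.002 w 0.498 g 46.1 F [-0.6 -0.1 -0.1] j [ 0.11  0.58  1.69 -0.    0.87  1.69]
f,medium,0.093 [0.0037 0.0069 0.0226]
```

```bash
python3 -m handwheel '[{"claw":1,"offset":[0.003,0.005,0.009],"spin":0},{"claw":1,"offset":[0,0,0.007],"spin":0},{"claw":1,"offset":[0,0,0],"spin":0}]'; python3 -m handwheel '[{"claw":1,"offset":[0,0,0.004],"spin":0},{"claw":1,"offset":[0,0,0],"spin":0}]'; python3 -m handwheel '[{"claw":1,"offset":[0,0,0.003],"spin":0},{"claw":1,"offset":[0,0,0],"spin":0}]'
```

```text
t: 24.4
tool_pos: [0.6238, 0.0809, 0.0941]
ee_rot: [1.0, -0.002, -0.0, 0.0]
contact_force: [-0.2, -0.3, -1.1]
width: 0.499
grasp_force: 46.1
t: 24.65
tool_pos: [0.624, 0.081, 0.0933]
ee_rot: [1.0, -0.001, 0.0, 0.0]
contact_force: [-0.4, -0.6, 1.5]
width: 0.497
grasp_force: 46.2
t: 24.9
tool_pos: [0.624, 0.081, 0.0932]
ee_rot: [1.0, -0.001, 0.0, 0.0]
contact_force: [-1.9, -0.3, 6.4]
width: 0.499
grasp_force: 46.7
```

It has touched down. I'll release, retreat, and check all the rings numerically.

```bash
python3 -m handwheel '[{"claw":-1,"offset":[0,0,0],"spin":0},{"claw":-1,"offset":[0,0,0],"spin":0},{"claw":-1,"offset":[0,0,0],"spin":0},{"claw":-1,"offset":[0,0,0],"spin":0},{"claw":-1,"offset":[0,0,-0.13],"spin":0},{"claw":-1,"offset":[0,0,-0.15],"spin":0},{"claw":-1,"offset":[0,0,-0.15],"spin":0},{"claw":-1,"offset":[-0.15,0,-0.1],"spin":0}]' >/dev/null
python3 -m handwheel '[{"claw":-1,"offset":[-0.2,0,0],"spin":0},{"claw":-1,"offset":[-0.2,0,0],"spin":0},{"claw":-1,"offset":[-0.2,0,0],"spin":0},{"claw":-1,"offset":[0,0,0],"spin":0},{"claw":-1,"offset":[0,0,0],"spin":0}]'
cat > v.py <<'E'
from h import *
from bench import capture
from go import F
for n in("scene","side"):
    p,d=capture(n);P=cloud(n,d).reshape(-1,3)
    for k,(D,H) in RING.items():
        g=np.array(F[k]);near=np.hypot(*(P[:,:2]-g).T)<D/2+.012
        m=near&(abs(P[:,2]-H-.008)<.003)
        if m.sum()<20: print(k,n,"few",m.sum());continue
        x,e=fit(P[m,:2],D/2-.00125,g);Q=P[m];A=np.c_[Q[:,:2]-x,np.ones(len(Q))];c=np.linalg.lstsq(A,Q[:,2],rcond=None)[0]
        print(n,k,"off mm",((x-g)*1000).round(1),"err %.1f"%e,m.sum(),"top-H %.4f"%(np.percentile(P[near,2],97)-H),"tilt %.3f"%np.hypot(*c[:2]))
E
python3 v.py
```

```text
t: 26.52
tool_pos: [0.3997, 0.0818, 0.2517]
ee_rot: [1.0, -0.001, 0.001, -0.0]
contact_force: [1.1, -0.1, 0.8]
width: 1.002
grasp_force: 0.0
t 26.52 pos [0.3997 0.0818 0.2517] xang -0.003 w 1.002 g 0.0 F [ 1.1 -0.1  0.8] j [ 0.17  0.1   2.   -0.    1.04  1.75]
scene small off mm [-1.1  2.7] err 1.0 61 top-H 0.0072 tilt 0.035
scene medium off mm [0.3 0.7] err 1.0 98 top-H 0.0085 tilt 0.007
scene large off mm [-0.8  2.3] err 0.9 159 top-H 0.0077 tilt 0.004
scene largest off mm [-0.1 -0.5] err 1.0 129 top-H 0.0082 tilt 0.016
small side few 0
side medium off mm [-0.6  1.4] err 0.9 101 top-H 0.0076 tilt 0.023
side large off mm [-1.7  3.1] err 1.5 86 top-H 0.0080 tilt 0.005
side largest off mm [-1.3  0. ] err 0.9 205 top-H 0.0078 tilt 0.007
```

All four rings are within about 3.5 mm of centre, at the right height and level within measurement noise. I'm handing the job in.

```bash
python3 -c "
from bench import robot
print(robot.close_job())"
```

```text
the job is handed in; nothing more can be done
None
```

I handed the job in at about 26.6 s: all four rings stand upright on their own formers, within about 3.5 mm of centre by the final depth check. The small ring was visible to only one camera in that check, the bottle and cast weren't re-measured (the arm stayed clear of both), and the hand-in returned no verdict.

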